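Tighten the retaining ring of a lens cell with the two-pin spanner

TASK

Take the two-pin lens spanner from its wooden rest, seat both of its pins in the two holes of the brass retaining ring in the lens cell, and with the spanner turn the ring clockwise until it is home against its stop, gently, neither pressing nor twisting hard, and without touching the glass. Then put the spanner back in its wooden rest and let go of it. Touch the cell and its clamp only with the spanner, and leave everything else on the bench where it stands.

Things in the scene. Friction and masses are not known exactly. Their poses are not given: they have to be found in the camera images.
- spanner: Two-pin lens spanner, 0.18 to 0.29 kg, upright. Origin midway between the pin tips; z up its middle, x along its bar. Round-tipped pins 5 mm thick, 6.5 mm long, at x = -22 and +22 mm; above them 9 mm legs (shoulders at z 6.5); steel bar 90 x 14 mm, z 45 to 63; ridged grip on it 36 (x) x 14 (y) mm, z 63 to 99, taken across y. Same either way round.
- holder: Grey round service clamp, 124 mm across, fixed to the bench; origin under its centre, z up. Its aluminium collar (to z 40 mm) holds the black lens barrel, 70 mm across, open rim at z 70 mm, bore 61 mm wide at the top. The brass ring lies in the bore, 4 mm below the rim. x: see ring.
- ring_face (a point): Centre of the brass ring's top face, on the axis of the cell, 66 mm above the bench; axes as the holder's. Ring: outside 58 mm, bore 32 mm, 8 mm thick, flat top; two round holes 7 mm wide through it (8 mm deep), opposite each other, 22 mm from the axis. Pins sliding on it under less than 8 N do not drag it round. Press with less than 15 N, twist with less than 0.5 N m.
- ring (a joint): Turn of the ring, rad; clockwise from above counts up, -1.1 to -0.6 at the start, 0 at a hard stop. Stiff thread: about 0.18 N m turns it anywhere; it stays where left. At joint 0 the line through its holes lies along the holder's x to within 0.45 rad either way, as the cell happened to be clamped (not measured: look or feel); at joint q it lies -q further counterclockwise.
- lens: Glass lens inside the ring's bore, 31 mm across, domed; its top is 5 mm below the ring's top face. Origin on the axis at the lens's foot, 56 mm above the bench. Nothing may touch it.
- rest: Wooden rest for the spanner, 112 (x) x 58 (y) x 52 mm high, fixed; origin under its centre. Slot open at the top, 66 (x) x 18 (y) mm, down to z 5 mm. The spanner stands in it with its legs in the slot and its bar lying on the block's top along x: spanner origin 7 mm above the rest's origin.
- cleaner: Closed white bottle, 48 mm across, 130 mm high, to be left alone; origin under its centre.
- eyepiece: Black microscope eyepiece standing on its tube, 38 mm across, 58 mm high, to be left alone; origin under its centre.
- puck_a: Black mounted metal sample, a disc 32 mm across, 18 mm high, to be left alone; origin under its centre.
- puck_b: A second black mounted sample like puck_a, to be left alone; origin under its centre.
- objective: Bright microscope objective standing on its thread, 29 mm across, 47 mm high, to be left alone; origin under its centre.
- screwdriver: Screwdriver, 160 mm long, lying to the robot's left, to be left alone.
- cap: Black lens cap, 66 mm across, 12 mm high, lying to the robot's right, to be left alone; origin under its centre.
Things that resemble listed ones, but are neither listed nor needed, are in the scene too. Leave any red look-alike of the spanner alone. What is shaped like the rest but green is not meant.

How it is judged (in metres and radians):
On the way, in this order (a step that is already met when the one before it is completed fails the run):
1. both pins of the spanner are seated in the ring's holes while the ring is still well short of its stop (z of spanner in the frame of ring_face below -0.004 m and horizontal distance between spanner and ring_face below 0.004 m and angle between spanner's own z axis and vertical below 0.1 rad and value of joint ring below -0.3 rad), for 0.2 s.
2. the ring has been turned home with the pins still in its holes (value of joint ring above -0.05 rad and z of spanner in the frame of ring_face below -0.003 m and horizontal distance between spanner and ring_face below 0.005 m), for 0.2 s.
At the end, for the whole second after the job is handed in: The ring is home (within 0.06 rad of its stop); the spanner stands in its rest, bar on the block (within 9 mm along and 7 mm across the slot, less than 3 mm high, upright to 0.15 rad), still and let go (value of joint ring above -0.06 rad and x of spanner in the frame of rest between -0.009 and 0.009 m and y of spanner in the frame of rest between -0.007 and 0.007 m and z of spanner in the frame of rest below 0.01 m and angle between spanner's own z axis and vertical below 0.15 rad and linear speed of spanner below 0.01 m/s and contact force between the fingers and spanner below 0.1 N); the robot touches nothing.
It fails at once if the spanner was pressed or twisted against the lens cell with more than 40 N (contact force between spanner and holder above 40 N).
It fails at once if the spanner touched the glass (contact force between spanner and lens above 0.5 N).
It fails at once if the robot itself touched the cell or its clamp (contact force between any of the arm, the fingers and holder above 1 N).
It fails at once if another thing on the bench was moved by more than 20 mm (distance of any of cleaner, eyepiece, puck_a, puck_b, objective, screwdriver, cap from where it was at the start of the episode above 0.02 m).
It also fails if it takes over 72 s, if anything falls off the work surface, if the arm or the gripper's body presses on something with over 40 N, if the wrist force passes 120 N, or if a joint passes its speed limit or range.

ROBOT

A 6-joint arm with a two-finger parallel gripper is mounted at the origin on the work surface. World frame = base frame: x ahead of the robot, y to its left, z up, the work surface at z = 0. Lengths are in mm, angles in degrees, forces in N, time in s.
With the tool pointing down it reaches from about 300 to 850 mm from the base axis. Payload 4.2 kg.
Tool frame: the origin (TCP) lies midway between the tips of the shut fingers; the grasp point (between the pads) lies 19 mm behind it (env.grip_depth is the distance from the TCP to the grasp point, in mm); z points along the fingers, y is the line along which they close (so a half turn about z gives the same grasp; the last joint's range is limited). The gripper opens to 91 mm and grips with 3 to 60 N. Pads are 32 mm wide; open, the fingers measure 118 mm over their backs; the gripper's body (76 mm by 178 mm) begins 60 mm behind the grasp point.
Start: joints at [-74.026, 18.312, 89.639, -0, 72.044, -1.146], TCP at [169.268, -549.538, 213.976] pointing down, gripper open.
Joint ranges: [-177.97, 177.97], [-48.28, 115.42], [12.27, 149.76], [-77.06, 257.06], [2.81, 150.46], [-146.56, 146.56]. Speed limits (degrees/s): [147.25, 147.25, 180, 180, 180, 180].

INTERFACE

Orientations are given as [roll, pitch, yaw] about the fixed x, y, z axes, in that order (R = Rz(yaw) Ry(pitch) Rx(roll)).
In Python, from workcell import env, eyes gives the robot as it stands.
- The arm moves only by the tool send_rows, never from a script. Its argument "motion" is a list of rows, each a list of 7 numbers: the shift along the world's x, y, z normalised to -1 to 1, where 1 is 0.5 m, then the turn, a rotation vector about the world's x, y, z normalised to -1 to 1, where 1 is 60 degrees, then the opening, from -1 (shut) to 1 (fully open). A call has 1 to 20 rows; each row is the pose to reach, as a shift and turn from the pose commanded when the call began; what a row does not reach only later rows make up. A row lasts 1/8 s, in which the tool goes at most 62.5 mm and 10.7 degrees, less where a joint would pass 70% of its speed; a pose out of reach is approached as far as the arm can. A call with a number of a shift or a turn outside -1 to 1 is refused whole. A call with a gripper value outside its range is refused whole. The fingers move at their own pace and stop on an object; "squeeze" is the grip in N (left out, the last holds). Time passes only in rows, so rows that repeat a pose let the fingers close. It gives the time, the measured TCP pose, the force, the opening and the grip force at its end, in the units of the state.
- env.state(): the state, without advancing time (a new reading comes with each control period).
- eyes.grab_frame(name): name is "scene" or "top" or "wrist"; returns a dict with "pixels" (384x512x3 uint8, red, green, blue), "depth" (384x512 float32, mm along the optical axis (not along the pixel's ray), 0 where there is no reading), "fx", "fy", "cx", "cy" (pixels), "R" (3x3) and "t" (3): a world point X has camera coordinates R X + t; the wrist camera has in their place "T_tool_cam" (4x4, takes a point from camera to tool coordinates, whose origin is the TCP and whose axes are the flange's). Camera axes: x right, y down, z forward; pixel columns grow to the right and rows downward; lengths in mm; the calibration is good to about 2 mm. A picture is of the moment at which its call begins: read the wrist's pose just before it.
- env.job_done(): hands the job in; it is judged then, once.
The state is a dict: "time_s": time; "qpos": joint angles; "qvel": joint speeds; "effort": joint torques, N m; "ee_pos": TCP position; "ee_rot": TCP orientation; "force": force on the tool from outside, world axes, zero at the start; "torque": the same for the moment, N m; "gripper_width": finger opening in mm; "gripper_force": force on a finger pad.
Only numpy, scipy, OpenCV 4.12 (cv2) and the standard library are available. Lean on these libraries where they do the work, as an engineer would, in place of code of your own. Each camera call takes 0.05 s, during which the arm holds its last target. There are 200 camera calls.

## Working session

There is one attempt and no reset: what is moved stays moved. The work goes in short steps, Python scripts to look and compute and a tool call to move; the robot and the scene stay as the last step left them, time stands still between calls to the robot, and variables do not carry over. Pictures are saved under pics/ and viewed, at most 10 in all, crops included, and the job is handed in when it is done.

Besides the shell and the picture viewer there is one more tool, called by a JSON object that holds its "op" and its "data", one argument or row to a line. send_rows: Moves the arm, as the interface text tells. Its arguments: {"type":"object","properties":{"motion":{"type":"array"},"squeeze":{"type":"number"}},"required":["motion"]}

```bash
mkdir -p pics; cat > h.py <<'E'
import numpy as np, cv2
from workcell import env, eyes
def pt(f,u,v,d=None):
    d=f["depth"][int(v),int(u)] if d is None else d
    c=np.array([(u-f["cx"])/f["fx"]*d,(v-f["cy"])/f["fy"]*d,d]); return f["R"].T@(c-f["t"])
def onz(f,u,v,z):
    r=f["R"].T@np.array([(u-f["cx"])/f["fx"],(v-f["cy"])/f["fy"],1]); o=-f["R"].T@f["t"]
    return o+r*(z-o[2])/r[2]
E
python3 - <<'E'
from h import *
import pickle
for n in ("top","scene"):
    f=eyes.grab_frame(n); pickle.dump(f,open(n+".pkl","wb"))
    cv2.imwrite(f"pics/{n}0.png",cv2.resize(f["pixels"][:,:,::-1],(800,600),interpolation=cv2.INTER_CUBIC))
    print(n,-f["R"].T@f["t"],f["R"].round(2).tolist(),f["fx"])
print(env.state())
E
```

```text
top [357.12394697  59.04333983 929.48435156] [[-0.01, -1.0, 0.0], [-0.98, 0.01, -0.22], [0.22, -0.0, -0.98]] 397.8016441660879
scene [1187.20287816 -392.33113563  538.1977191 ] [[0.58, 0.81, -0.0], [0.43, -0.31, -0.85], [-0.69, 0.49, -0.53]] 401.4091054178099
{'time_s': 0.1, 'qpos': array([-7.40244383e+01,  1.83482324e+01,  8.97010065e+01,  3.08754247e-04,
        7.20428121e+01, -1.14512349e+00]), 'qvel': array([ 0.06206618, -0.12224773, -0.17399645,  0.09962474,  0.0903367 ,
        0.06928092]), 'effort': array([ 7.02780289e-04, -4.13331699e+01, -2.32508111e+01,  7.29790097e-02,
        4.22123086e-02, -6.59314787e-05]), 'ee_pos': array([ 169.15531439, -549.07584351,  213.19102012]), 'ee_rot': array([-1.79907973e+02, -2.13312795e-03,  1.71205881e+01]), 'force': array([0.41401935, 0.71417712, 0.19260408]), 'torque': array([-4.20390449e-02, -5.89921797e-05, -5.29707025e-03]), 'gripper_force': 0.0, 'gripper_width': 91.16485840366767}
```

View pics/top0.png

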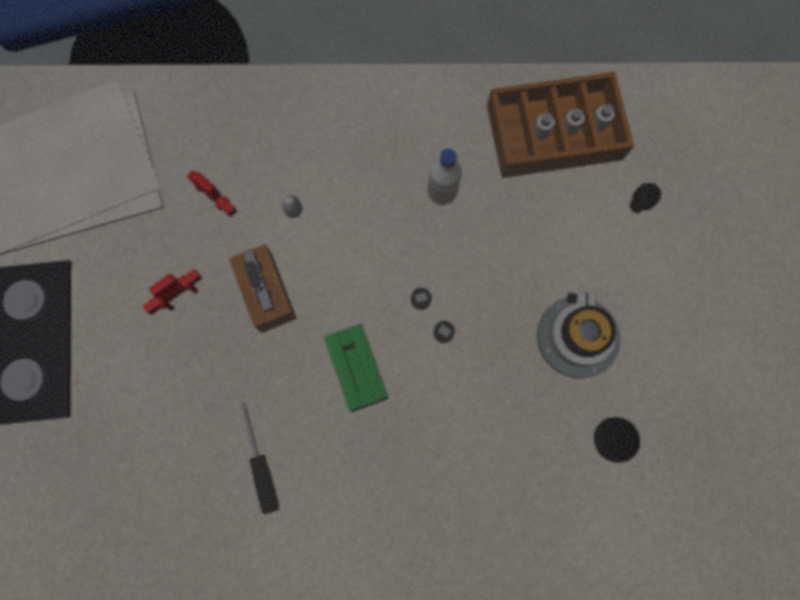

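View pics/scene0.png

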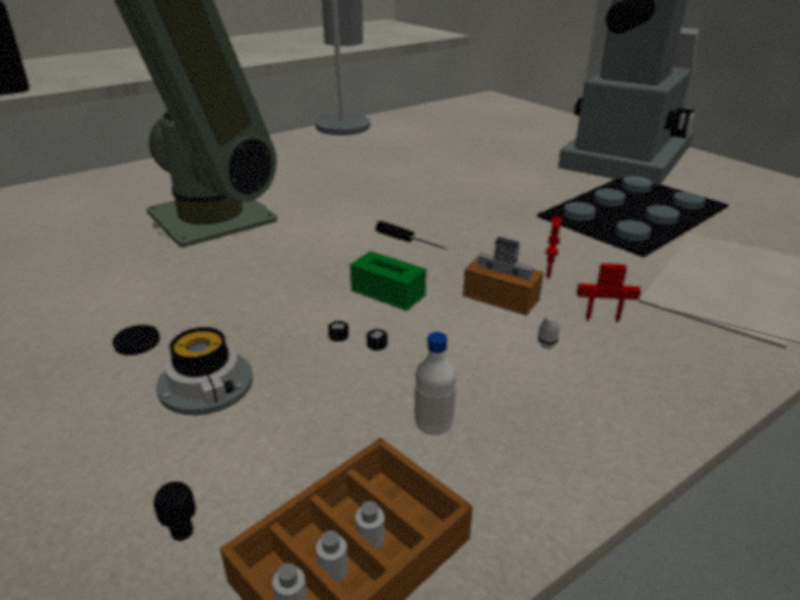

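The top view shows the rest with the spanner near (262,287) and the lens cell near (590,330), with red look-alikes left of the rest. I'll enlarge both.

```bash
python3 - <<'E'
from h import *
import pickle
f=pickle.load(open("top.pkl","rb")); p=f["pixels"][:,:,::-1]
a=cv2.resize(p[150:216,140:200],None,fx=6.5,fy=6.5,interpolation=cv2.INTER_CUBIC)
b=cv2.resize(p[182:248,337:403],None,fx=6.5,fy=6.5,interpolation=cv2.INTER_CUBIC)
cv2.imwrite("pics/crop1.png",np.clip(1.7*np.hstack([a[:429],b[:429]]).astype(float),0,255))
for u,v in [(168,175),(165,165),(171,193),(378,212)]: print(u,v,pt(f,u,v).round(0),onz(f,u,v,52).round(0))
E
```

```text
168 175 [597. 254.  54.] [598. 254.  52.]
165 165 [622. 262.  53.] [622. 262.  52.]
171 193 [552. 242.  69.] [556. 246.  52.]
378 212 [ 508. -217.   60.] [ 510. -219.   52.][ WARN:0@0.155] global loadsave.cpp:1063 imwrite_ Unsupported depth image for selected encoder is fallbacked to CV_8U.
```

View pics/crop1.png

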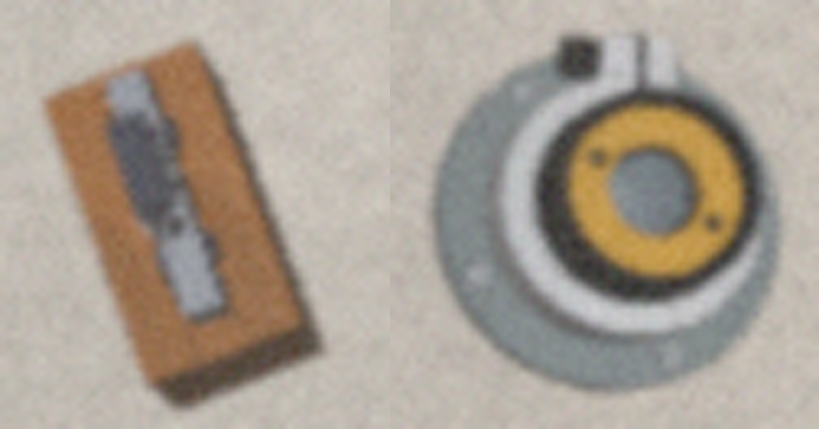

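The crop shows the rest's top corners at (47,98), (195,42), (300,322) and (152,385). The ring's holes are at (599,158) and (713,222), centred at (656,190).

```bash
python3 - <<'E'
from h import *
import pickle
f=pickle.load(open("top.pkl","rb"))
g=lambda x,y,u0,v0,z: onz(f,(x+.5)/6.5-.5+u0,(y+.5)/6.5-.5+v0,z)
c=[g(x,y,140,150,52) for x,y in [(47,98),(195,42),(300,322),(152,385)]]
print(np.round(c,1), np.mean(c,0)); 
for i in range(4): print(np.linalg.norm(c[i]-c[i-1]))
d=(c[0]+c[1]-c[2]-c[3]); print("rest yaw",np.degrees(np.arctan2(d[1],d[0])))
h=[g(x-390,y,337,182,66) for x,y in [(599,158),(713,222)]]
d=h[0]-h[1]; print(h,np.mean(h,0),np.linalg.norm(d),np.degrees(np.arctan2(d[1],d[0])))
w=eyes.grab_frame("wrist"); print(w["T_tool_cam"].round(2).tolist(),w["fx"],w["cx"],w["cy"])
E
```

```text
[[623.  304.   52. ]
 [643.4 252.6  52. ]
 [541.6 212.2  52. ]
 [519.7 262.5  52. ]] [581.91083925 257.84565114  52.        ]
111.29544126424828
55.31138947785776
109.5131919116787
54.83600068882751
rest yaw 21.80007794961589
[array([ 520.98439129, -195.11509315,   66.        ]), array([ 498.72601675, -232.2134027 ,   66.        ])] [ 509.85520402 -213.66424793   66.        ] 43.26337723072946 59.03693754267094
[[-0.0, -0.96, -0.27, 77.1], [1.0, 0.0, -0.0, -0.33], [0.0, -0.27, 0.96, -170.58], [0.0, 0.0, 0.0, 1.0]] 334.70586910440386 256.8485186214085 187.25792651795933
```

{"op": "send_rows", "data": {
  "motion": [
    [0.085, 0.084, -0.01, 0, 0, 0, 1],
    [0.17, 0.168, -0.03, 0, 0, 0, 1],
    [0.255, 0.252, -0.05, 0, 0, 0, 1],
    [0.34, 0.335, -0.07, 0, 0, 0, 1],
    [0.425, 0.42, -0.09, 0, 0, 0, 1],
    [0.51, 0.503, -0.11, 0, 0, 0, 1],
    [0.595, 0.587, -0.12, 0, 0, 0, 1],
    [0.681, 0.671, -0.128, 0, 0, 0, 1],
    [0.681, 0.671, -0.128, 0, 0, 0, 1],
    [0.681, 0.671, -0.128, 0, 0, 0, 1],
    [0.681, 0.671, -0.128, 0, 0, 0, 1],
    [0.681, 0.671, -0.128, 0, 0, 0, 1]
  ]
}}

```text
time_s: 1.65
ee_pos: [509.0, -215.1, 150.2]
ee_rot: [180.0, -0.0, 17.0]
force: [-0.3, -0.5, 0.7]
gripper_width: 91.7
gripper_force: 0.0
```

```bash
cat >> h.py <<'E'
from scipy.spatial.transform import Rotation as Ro
def wrist():
    s=env.state(); f=eyes.grab_frame("wrist")
    T=np.eye(4); T[:3,:3]=Ro.from_euler("xyz",s["ee_rot"],degrees=True).as_matrix(); T[:3,3]=s["ee_pos"]
    M=np.linalg.inv(T@f["T_tool_cam"]); f["R"]=M[:3,:3]; f["t"]=M[:3,3]; f["s"]=s; return f
E
python3 - <<'E'
from h import *
import pickle
f=wrist(); pickle.dump(f,open("w1.pkl","wb"))
s=f["s"]; print(s["time_s"],s["ee_pos"],s["ee_rot"],s["qvel"].round(2))
cv2.imwrite("pics/w1.png",np.clip(1.5*cv2.resize(f["pixels"][:,:,::-1],(800,600),interpolation=cv2.INTER_CUBIC).astype(float),0,255).astype(np.uint8))
E
```

```text
1.65 [ 508.9910893  -215.05963525  150.17813285] [ 1.79984956e+02 -1.85187302e-03  1.70053408e+01] [ 0.17  0.04 -0.18  0.04  0.01 -0.  ]
```

View pics/w1.png

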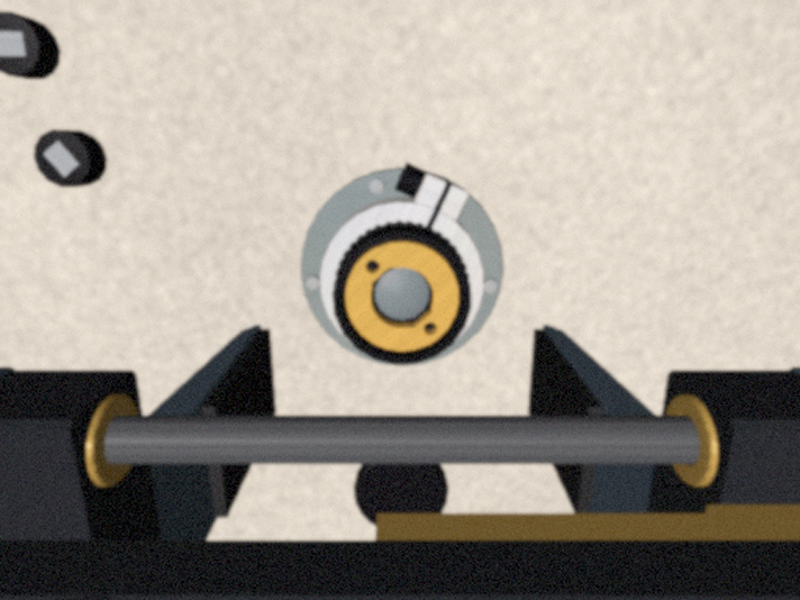

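The wrist view shows the ring centred near (402,296), with its holes at (373,266) and (431,328). I'll refine these with centroids.

```bash
python3 - <<'E'
from h import *
import pickle
f=pickle.load(open("w1.pkl","rb")); p=f["pixels"].astype(float); hsv=cv2.cvtColor(f["pixels"],cv2.COLOR_RGB2HSV)
H=[]
for u,v in [(373,266),(431,328)]:
    u,v=u*.64,v*.64; i,j=int(round(v)),int(round(u)); w=p[i-5:i+6,j-5:j+6,0]; 
    k=np.clip(np.median(w)*.8-w,0,None); yy,xx=np.mgrid[i-5:i+6,j-5:j+6]
    a,b=(k*xx).sum()/k.sum(),(k*yy).sum()/k.sum(); H.append(onz(f,a,b,66)); print(a,b,H[-1])
d=H[0]-H[1]; print("holes mid",np.mean(H,0),np.linalg.norm(d),np.degrees(np.arctan2(d[1],d[0])))
m=((hsv[...,1]>110)&(hsv[...,0]>12)&(hsv[...,0]<35)&(hsv[...,2]>60)).astype(np.uint8); m[240:]=0
c=max(cv2.findContours(m,0,1)[0],key=cv2.contourArea); P=np.array([onz(f,x,y,66)[:2] for x,y in c[:,0]],np.float32)
print(len(c),cv2.fitEllipse(P))
E
```

```text
237.98461538461538 169.7852564102564 [ 522.12641715 -195.02070914   66.        ]
274.59059380815427 209.12586702757574 [ 499.51127302 -232.28290067   66.        ]
holes mid [ 510.81884509 -213.6518049    66.        ] 43.588021994259776 58.745627142454545
208 ((510.4817199707031, -213.927978515625), (58.67702865600586, 59.02809524536133), 122.84676361083984)
```

{"op": "send_rows", "data": {
  "motion": [
    [0.018, 0.11, 0.03, 0, 0, 0.02, 1],
    [0.036, 0.23, 0.05, 0, 0, 0.04, 1],
    [0.054, 0.35, 0.06, 0, 0, 0.06, 1],
    [0.072, 0.47, 0.06, 0, 0, 0.08, 1],
    [0.09, 0.59, 0.06, 0, 0, 0.08, 1],
    [0.108, 0.71, 0.04, 0, 0, 0.08, 1],
    [0.126, 0.83, 0.02, 0, 0, 0.08, 1],
    [0.144, 0.944, 0, 0, 0, 0.08, 1],
    [0.144, 0.944, 0, 0, 0, 0.08, 1],
    [0.144, 0.944, 0, 0, 0, 0.08, 1],
    [0.144, 0.944, 0, 0, 0, 0.08, 1],
    [0.144, 0.944, 0, 0, 0, 0.08, 1],
    [0.144, 0.944, 0, 0, 0, 0.08, 1],
    [0.144, 0.944, 0, 0, 0, 0.08, 1]
  ]
}}

```text
time_s: 3.45
ee_pos: [581.8, 257.6, 150.2]
ee_rot: [180.0, -0.0, 21.9]
force: [0.0, -0.4, -0.8]
gripper_width: 91.4
gripper_force: 0.0
```

```bash
python3 - <<'E'
from h import *
import pickle
f=wrist(); pickle.dump(f,open("w2.pkl","wb"))
s=f["s"]; print(s["time_s"],s["ee_pos"],s["ee_rot"],s["qvel"].round(2))
cv2.imwrite("pics/w2.png",np.clip(1.8*cv2.resize(f["pixels"][:,:,::-1],(800,600),interpolation=cv2.INTER_CUBIC).astype(float),0,255).astype(np.uint8))
E
```

```text
3.45 [581.82116831 257.59512355 150.16917687] [ 1.79994645e+02 -1.22052535e-02  2.18917599e+01] [ 0.24  0.06 -0.21 -0.01  0.01 -0.09]
```

View pics/w2.png

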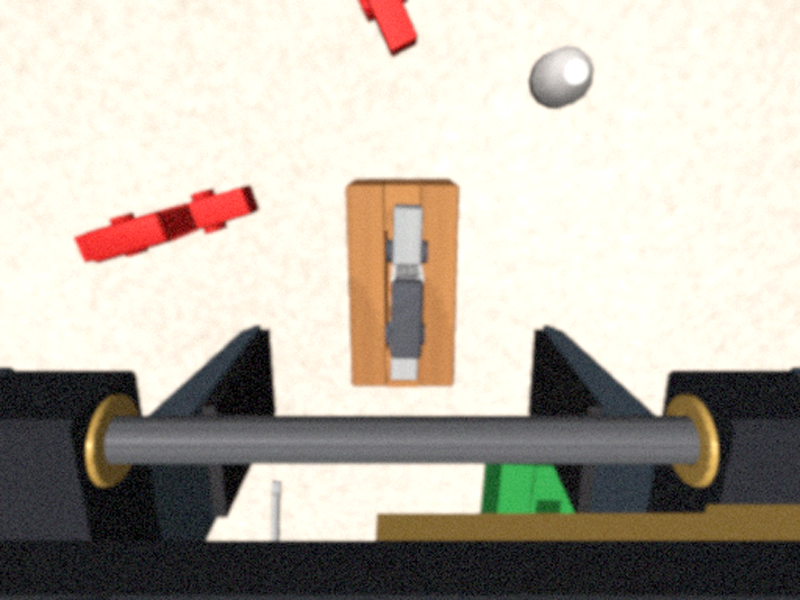

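The rest's top corners are about (346,186), (459,186), (454,384) and (352,384). The bar ends are at about (408,206) and (404,380).

```bash
python3 - <<'E'
from h import *
import pickle
f=pickle.load(open("w2.pkl","rb"))
s=f["s"]; c,sn=np.cos(np.radians(21.89)),np.sin(np.radians(21.89))
def g(u,v,z):
    P=onz(f,(u+.5)*.64-.5,(v+.5)*.64-.5,z); d=P-s["ee_pos"]; return P.round(1),"tool",round(d[0]*c+d[1]*sn,1),"left",round(-d[0]*sn+d[1]*c,1)
for q in [(346,186,52),(459,186,52),(454,384,52),(352,384,52),(393,206,70),(423,206,70),(391,380,70),(417,380,70),(408,206,70),(404,380,70),(392,280,106),(424,282,106),(390,357,106),(419,357,106)]: print(q,*g(*q))
E
```

```text
(346, 186, 52) [623.5 305.3  52. ] tool 56.5 left 28.8
(459, 186, 52) [644.7 252.4  52. ] tool 56.4 left -28.3
(454, 384, 52) [543.4 211.2  52. ] tool -53.0 left -28.8
(352, 384, 52) [522.  264.4  52. ] tool -53.0 left 28.6
(393, 206, 70) [625.  280.1  70. ] tool 48.5 left 4.8
(423, 206, 70) [630.3 266.8  70. ] tool 48.5 left -9.5
(391, 380, 70) [540.5 247.7  70. ] tool -42.0 left 6.2
(417, 380, 70) [545.6 235.1  70. ] tool -42.0 left -7.4
(408, 206, 70) [627.7 273.5  70. ] tool 48.5 left -2.4
(404, 380, 70) [543.1 241.4  70. ] tool -42.0 left -0.6
(392, 280, 106) [599.9 270.  106. ] tool 21.4 left 4.7
(424, 282, 106) [604.2 257.  106. ] tool 20.5 left -8.9
(390, 357, 106) [566.9 257.8 106. ] tool -13.8 left 5.8
(419, 357, 106) [571.7 245.9 106. ] tool -13.8 left -7.1
```

{"op": "send_rows", "data": {
  "motion": [
    [0.007, -0.001, -0.05, 0, 0, -0.018, 1],
    [0.007, -0.001, -0.1, 0, 0, -0.018, 1],
    [0.007, -0.001, -0.14, 0, 0, -0.018, 1],
    [0.007, -0.001, -0.152, 0, 0, -0.018, 1],
    [0.007, -0.001, -0.152, 0, 0, -0.018, 1],
    [0.007, -0.001, -0.152, 0, 0, -0.018, -0.6],
    [0.007, -0.001, -0.152, 0, 0, -0.018, -0.8],
    [0.007, -0.001, -0.152, 0, 0, -0.018, -1],
    [0.007, -0.001, -0.152, 0, 0, -0.018, -1],
    [0.007, -0.001, -0.152, 0, 0, -0.018, -1],
    [0.007, -0.001, -0.152, 0, 0, -0.018, -1],
    [0.007, -0.001, -0.152, 0, 0, -0.018, -1],
    [0.007, -0.001, -0.152, 0, 0, -0.018, -1]
  ],
  "squeeze": 40
}}

```text
time_s: 5.12
ee_pos: [585.3, 257.4, 74.0]
ee_rot: [180.0, 0.0, 20.8]
force: [0.1, -0.5, 0.4]
gripper_width: 14.3
gripper_force: 7.4
```

{"op": "send_rows", "data": {
  "motion": [
    [0, 0, 0, 0, 0, 0, -1],
    [0, 0, 0, 0, 0, 0, -1],
    [0, 0, 0, 0, 0, 0, -1],
    [0, 0, 0.02, 0, 0, 0, -1],
    [0, 0, 0.06, 0, 0, 0, -1],
    [0, 0, 0.12, 0, 0, 0, -1],
    [0, 0, 0.18, 0, 0, 0, -1],
    [0, 0, 0.212, 0, 0, 0, -1],
    [0, 0, 0.212, 0, 0, 0, -1],
    [0, 0, 0.212, 0, 0, 0, -1],
    [0, 0, 0.212, 0, 0, 0, -1]
  ]
}}

```text
time_s: 6.5
ee_pos: [584.5, 257.2, 178.4]
ee_rot: [180.0, 0.2, 20.8]
force: [-0.4, 0.4, -2.8]
gripper_width: 14.0
gripper_force: 40.0
```

```bash
python3 - <<'E'
from h import *
import pickle
f=wrist(); pickle.dump(f,open("w3.pkl","wb"))
s=f["s"]; print(s["time_s"],s["ee_pos"],s["ee_rot"],s["gripper_force"],s["gripper_width"],s["force"])
cv2.imwrite("pics/w3.png",np.clip(1.8*cv2.resize(f["pixels"][150:340,130:385,::-1],(800,596),interpolation=cv2.INTER_CUBIC).astype(float),0,255).astype(np.uint8))
E
```

```text
6.5 [584.54962216 257.18319714 178.41662491] [1.79989586e+02 1.68414115e-01 2.08439181e+01] 39.996886253356934 13.95369412267385 [-0.4026659   0.37666436 -2.84550278]
```

View pics/w3.png

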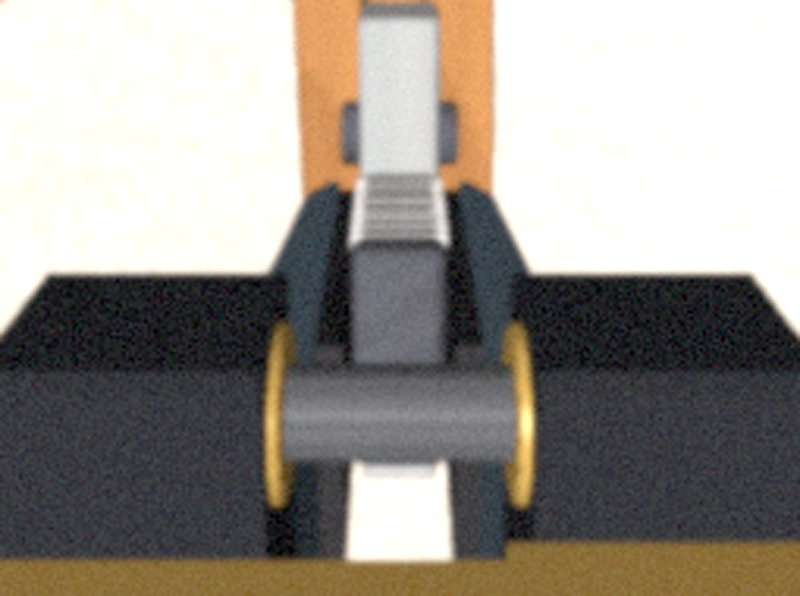

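In the crop, the held bar's far top edge is at v≈15 and its near end is at v≈470. It is centred at u≈399.

```bash
python3 - <<'E'
from h import *
import pickle
f=pickle.load(open("w3.pkl","rb")); T=f["T_tool_cam"]
def tool(u,v,z):
    u=130+(u+.5)*255/800-.5; v=150+(v+.5)*190/596-.5
    r=T[:3,:3]@np.array([(u-f["cx"])/f["fx"],(v-f["cy"])/f["fy"],1]); o=T[:3,3]; return (o+r*(z-o[2])/r[2]).round(2)
for q in [(399,15,4),(399,470,4),(399,242,-32),(361,15,4),(438,15,4),(357,470,4),(440,470,4)]: print(q,tool(*q))
E
```

```text
(399, 15, 4) [45.22 -0.58  4.  ]
(399, 470, 4) [-42.83  -0.6    4.  ]
(399, 242, -32) [ 19.17  -0.54 -32.  ]
(361, 15, 4) [45.22 -6.97  4.  ]
(438, 15, 4) [45.22  5.98  4.  ]
(357, 470, 4) [-42.83  -8.63   4.  ]
(440, 470, 4) [-42.82   7.24   4.  ]
```

{"op": "send_rows", "data": {
  "motion": [
    [-0.015, -0.08, 0, 0, 0, 0.05, -1],
    [-0.03, -0.19, 0, 0, 0, 0.12, -1],
    [-0.048, -0.3, 0, 0, 0, 0.2, -1],
    [-0.066, -0.41, 0, 0, 0, 0.28, -1],
    [-0.084, -0.52, 0, 0, 0, 0.36, -1],
    [-0.102, -0.63, 0, 0, 0, 0.44, -1],
    [-0.12, -0.74, 0, 0, 0, 0.52, -1],
    [-0.135, -0.85, 0, 0, 0, 0.59, -1],
    [-0.146, -0.92, 0, 0, 0, 0.625, -1],
    [-0.151, -0.945, 0, 0, 0, 0.633, -1],
    [-0.151, -0.945, 0, 0, 0, 0.633, -1],
    [-0.151, -0.945, 0, 0, 0, 0.633, -1],
    [-0.151, -0.945, 0, 0, 0, 0.633, -1],
    [-0.151, -0.945, 0, 0, 0, 0.633, -1],
    [-0.151, -0.945, 0, 0, 0, 0.633, -1],
    [-0.151, -0.945, 0, 0, 0, 0.633, -1]
  ]
}}

```text
time_s: 8.55
ee_pos: [509.8, -214.9, 180.0]
ee_rot: [180.0, -0.0, 58.8]
force: [-0.8, -0.6, -2.7]
gripper_width: 13.6
gripper_force: 40.0
```

```bash
python3 - <<'E'
from h import *
import pickle
f=wrist(); pickle.dump(f,open("w4.pkl","wb"))
s=f["s"]; print(s["time_s"],s["ee_pos"],s["ee_rot"],s["gripper_force"],s["force"],s["torque"])
cv2.imwrite("pics/w4.png",np.clip(1.8*cv2.resize(f["pixels"][100:250,156:356,::-1],(800,600),interpolation=cv2.INTER_CUBIC).astype(float),0,255).astype(np.uint8))
E
```

```text
8.55 [ 509.80601016 -214.91456849  179.97926403] [ 1.79993670e+02 -2.74018038e-04  5.88308869e+01] 39.99685764312744 [-0.84730217 -0.5862344  -2.74553573] [-0.05049093 -0.08716636  0.02440836]
```

View pics/w4.png

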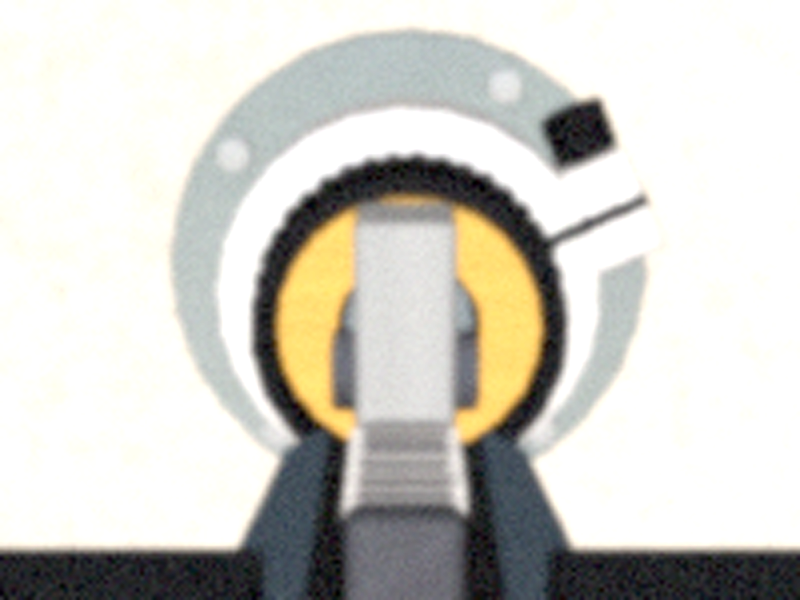

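The bar hides the holes. The ring spans u 272 to 547 with its far edge at v≈193, and the bar spans u 355 to 455 with its far top edge at v≈205. I'll compare them in the tool frame.

```bash
python3 - <<'E'
from h import *
import pickle
from scipy.optimize import least_squares
f=pickle.load(open("w4.pkl","rb")); T=f["T_tool_cam"]
def tool0(u,v,z):
    r=T[:3,:3]@np.array([(u-f["cx"])/f["fx"],(v-f["cy"])/f["fy"],1]); o=T[:3,3]; return (o+r*(z-o[2])/r[2])
tool=lambda x,y,z: tool0(156+(x+.5)/4-.5,100+(y+.5)/4-.5,z)
for q in [(355,210,4),(455,210,4),(355,400,4),(455,400,4),(405,203,4),(405,220,4),(405,510,-32),(335,370,10),(478,370,10)]: print(q,tool(*q).round(2))
z=f["s"]["ee_pos"][2]-66
hsv=cv2.cvtColor(f["pixels"],cv2.COLOR_RGB2HSV)
m=((hsv[...,1]>110)&(hsv[...,0]>12)&(hsv[...,0]<35)&(hsv[...,2]>60)).astype(np.uint8); m[:140]=0;m[208:]=0
ys,xs=np.nonzero(m); P=[]
for y in range(150,206):
    r=xs[ys==y]
    if len(r)>4: P+= [tool0(r.min()-.5,y,z)[:2],tool0(r.max()+.5,y,z)[:2]]
P=np.array(P); 
s=least_squares(lambda p:np.hypot(P[:,0]-p[0],P[:,1]-p[1])-p[2],[0,0,29],loss="soft_l1",f_scale=.5); print(s.x,len(P),np.abs(s.fun).mean())
E
```

```text
(355, 210, 4) [46.94 -7.4   4.  ]
(455, 210, 4) [46.94  5.77  4.  ]
(355, 400, 4) [20.65 -7.67  4.  ]
(455, 400, 4) [20.65  6.03  4.  ]
(405, 203, 4) [47.87 -0.81  4.  ]
(405, 220, 4) [45.61 -0.81  4.  ]
(405, 510, -32) [ 19.49  -0.79 -32.  ]
(335, 370, 10) [ 23.14 -10.68  10.  ]
(478, 370, 10) [23.14  9.46 10.  ]
[ 1.3144924  -0.06691296 29.86686599] 108 0.21635917814734884
```

{"op": "send_rows", "data": {
  "motion": [
    [0.0007, -0.0004, -0.02, 0, 0, 0, -1],
    [0.0007, -0.0004, -0.04, 0, 0, 0, -1],
    [0.0007, -0.0004, -0.06, 0, 0, 0, -1],
    [0.0007, -0.0004, -0.075, 0, 0, 0, -1],
    [0.0007, -0.0004, -0.085, 0, 0, 0, -1],
    [0.0007, -0.0004, -0.088, 0, 0, 0, -1],
    [0.0007, -0.0004, -0.088, 0, 0, 0, -1],
    [0.0007, -0.0004, -0.088, 0, 0, 0, -1],
    [0.0007, -0.0004, -0.088, 0, 0, 0, -1],
    [0.0007, -0.0004, -0.088, 0, 0, 0, -1],
    [0.0007, -0.0004, -0.088, 0, 0, 0, -1],
    [0.0007, -0.0004, -0.088, 0, 0, 0, -1]
  ]
}}

```text
time_s: 10.1
ee_pos: [510.1, -215.2, 136.0]
ee_rot: [180.0, 0.0, 58.8]
force: [0.8, -0.2, -2.8]
gripper_width: 13.7
gripper_force: 40.0
```

{"op": "send_rows", "data": {
  "motion": [
    [0, 0, -0.001, 0, 0, 0, -1],
    [0, 0, -0.002, 0, 0, 0, -1],
    [0, 0, -0.003, 0, 0, 0, -1],
    [0, 0, -0.004, 0, 0, 0, -1],
    [0, 0, -0.004, 0, 0, 0, -1]
  ]
}}

```text
time_s: 10.72
ee_pos: [510.1, -215.2, 133.9]
ee_rot: [-180.0, -0.0, 58.8]
force: [-0.6, 0.9, -2.4]
gripper_width: 13.6
gripper_force: 40.0
```

{"op": "send_rows", "data": {
  "motion": [
    [0, 0, -0.001, 0, 0, 0, -1],
    [0, 0, -0.002, 0, 0, 0, -1],
    [0, 0, -0.003, 0, 0, 0, -1],
    [0, 0, -0.003, 0, 0, 0, -1]
  ]
}}

```text
time_s: 11.22
ee_pos: [510.1, -215.2, 132.4]
ee_rot: [180.0, 0.0, 58.8]
force: [0.3, 0.3, -3.2]
gripper_width: 13.5
gripper_force: 40.0
```

{"op": "send_rows", "data": {
  "motion": [
    [0, 0, -0.001, 0, 0, 0, -1],
    [0, 0, -0.002, 0, 0, 0, -1],
    [0, 0, -0.002, 0, 0, 0, -1]
  ]
}}

```text
time_s: 11.6
ee_pos: [510.1, -215.2, 131.4]
ee_rot: [180.0, -0.0, 58.8]
force: [0.0, -0.1, -2.5]
gripper_width: 13.4
gripper_force: 40.0
```

{"op": "send_rows", "data": {
  "motion": [
    [0, 0, -0.001, 0, 0, 0, -1],
    [0, 0, -0.002, 0, 0, 0, -1],
    [0, 0, -0.002, 0, 0, 0, -1]
  ]
}}

```text
time_s: 11.98
ee_pos: [510.2, -215.2, 130.5]
ee_rot: [180.0, -0.0, 58.8]
force: [-0.1, 1.7, -4.3]
gripper_width: 13.9
gripper_force: 40.0
```

{"op": "send_rows", "data": {
  "motion": [
    [0, 0, -0.001, 0, 0, 0, -1],
    [0, 0, -0.002, 0, 0, 0, -1],
    [0, 0, -0.002, 0, 0, 0, -1]
  ]
}}

```text
time_s: 12.35
ee_pos: [510.2, -215.2, 129.4]
ee_rot: [180.0, -0.0, 58.8]
force: [1.0, -0.2, -2.0]
gripper_width: 13.9
gripper_force: 40.0
```

{"op": "send_rows", "data": {
  "motion": [
    [0, 0, -0.001, 0, 0, 0, -1],
    [0, 0, -0.002, 0, 0, 0, -1],
    [0, 0, -0.002, 0, 0, 0, -1]
  ]
}}

```text
time_s: 12.72
ee_pos: [510.2, -215.2, 128.4]
ee_rot: [180.0, -0.0, 58.8]
force: [0.8, -0.1, -3.2]
gripper_width: 13.5
gripper_force: 40.0
```

{"op": "send_rows", "data": {
  "motion": [
    [0, 0, -0.001, 0, 0, 0, -1],
    [0, 0, -0.0015, 0, 0, 0, -1],
    [0, 0, -0.0015, 0, 0, 0, -1]
  ]
}}

```text
time_s: 13.1
ee_pos: [510.2, -215.2, 127.7]
ee_rot: [180.0, -0.0, 58.8]
force: [0.1, 1.2, -2.4]
gripper_width: 13.5
gripper_force: 40.0
```

```bash
python3 - <<'E'
from h import *
s=env.state(); print({k:np.round(s[k],2) for k in("time_s","ee_pos","ee_rot","force","torque")})
E
```

```text
{'time_s': np.float64(13.1), 'ee_pos': array([ 510.16, -215.24,  127.7 ]), 'ee_rot': array([179.99,  -0.  ,  58.82]), 'force': array([ 0.14,  1.15, -2.42]), 'torque': array([ 0.04, -0.22,  0.01])}
```

{"op": "send_rows", "data": {
  "motion": [
    [0, 0, -0.0008, 0, 0, 0, -1],
    [0, 0, -0.0008, 0, 0, -0.03, -1],
    [0, 0, -0.0008, 0, 0, -0.06, -1],
    [-0.0001, 0.0001, -0.0008, 0, 0, -0.09, -1],
    [-0.0002, 0.0001, -0.0008, 0, 0, -0.12, -1],
    [-0.0003, 0.0002, -0.0008, 0, 0, -0.167, -1]
  ]
}}

```text
time_s: 13.85
ee_pos: [510.3, -215.2, 127.4]
ee_rot: [180.0, -0.0, 48.7]
force: [2.5, 0.7, -3.5]
gripper_width: 14.0
gripper_force: 40.0
```

```bash
cat > s.py <<'E'
from h import *
s=env.state(); print({k:np.round(s[k],2).tolist() for k in("time_s","ee_pos","ee_rot","force","torque")})
E
python3 s.py
```

```text
{'time_s': 13.85, 'ee_pos': [510.28, -215.2, 127.36], 'ee_rot': [179.96, -0.02, 48.66], 'force': [2.5, 0.71, -3.53], 'torque': [0.02, -0.53, 0.18]}
```

{"op": "send_rows", "data": {
  "motion": [
    [0, 0, 0, 0, 0, -0.04, -1],
    [0, 0.0001, 0, 0, 0, -0.08, -1],
    [0, 0.0002, 0, 0, 0, -0.12, -1],
    [0, 0.0003, 0, 0, 0, -0.167, -1],
    [0, 0.0003, 0, 0, 0, -0.167, -1]
  ]
}}

```text
time_s: 14.48
ee_pos: [510.2, -215.1, 127.4]
ee_rot: [180.0, -0.0, 38.8]
force: [1.6, 0.6, -4.1]
gripper_width: 14.3
gripper_force: 40.0
```

```bash
python3 s.py
```

```text
{'time_s': 14.48, 'ee_pos': [510.17, -215.09, 127.39], 'ee_rot': [179.97, -0.02, 38.76], 'force': [1.58, 0.57, -4.07], 'torque': [0.05, -0.53, 0.07]}
```

{"op": "send_rows", "data": {
  "motion": [
    [0, 0, 0, 0, 0, -0.04, -1],
    [0, 0.0001, 0, 0, 0, -0.08, -1],
    [0, 0.0002, 0, 0, 0, -0.12, -1],
    [0, 0.0003, 0, 0, 0, -0.16, -1]
  ]
}}

```text
time_s: 14.98
ee_pos: [510.1, -214.9, 127.3]
ee_rot: [180.0, -0.0, 29.1]
force: [1.6, -0.1, -4.2]
gripper_width: 13.7
gripper_force: 40.0
```

```bash
python3 s.py
```

```text
{'time_s': 14.98, 'ee_pos': [510.11, -214.91, 127.35], 'ee_rot': [179.98, -0.01, 29.13], 'force': [1.6, -0.05, -4.24], 'torque': [0.06, -0.45, 0.22]}
```

{"op": "send_rows", "data": {
  "motion": [
    [0, 0, 0, 0, 0, -0.017, -1],
    [0, 0.0001, 0, 0, 0, -0.034, -1],
    [0, 0.0001, 0, 0, 0, -0.05, -1]
  ]
}}

```text
time_s: 15.35
ee_pos: [510.1, -214.9, 127.4]
ee_rot: [180.0, -0.0, 26.1]
force: [2.1, 0.1, -4.0]
gripper_width: 14.0
gripper_force: 40.0
```

```bash
python3 s.py
```

```text
{'time_s': 15.35, 'ee_pos': [510.08, -214.86, 127.37], 'ee_rot': [179.98, -0.01, 26.14], 'force': [2.14, 0.15, -3.97], 'torque': [0.0, -0.53, 0.18]}
```

{"op": "send_rows", "data": {
  "motion": [
    [0, 0, 0, 0, 0, -0.017, -1],
    [0, 0.0001, 0, 0, 0, -0.034, -1]
  ]
}}

```text
time_s: 15.6
ee_pos: [510.1, -214.8, 127.4]
ee_rot: [180.0, -0.0, 24.1]
force: [2.9, -0.5, -3.5]
gripper_width: 13.7
gripper_force: 40.0
```

```bash
python3 s.py
```

```text
{'time_s': 15.6, 'ee_pos': [510.05, -214.8, 127.37], 'ee_rot': [179.98, -0.01, 24.08], 'force': [2.91, -0.47, -3.52], 'torque': [-0.04, -0.53, 0.23]}
```

{"op": "send_rows", "data": {
  "motion": [
    [0, 0, 0, 0, 0, -0.017, -1],
    [0, 0, 0, 0, 0, -0.034, -1],
    [0, 0.0001, 0, 0, 0, -0.05, -1]
  ]
}}

```text
time_s: 15.98
ee_pos: [510.0, -214.8, 127.4]
ee_rot: [180.0, -0.0, 21.1]
force: [1.9, -0.2, -3.1]
gripper_width: 13.7
gripper_force: 40.0
```

```bash
python3 s.py
```

```text
{'time_s': 15.98, 'ee_pos': [510.03, -214.76, 127.36], 'ee_rot': [179.98, -0.0, 21.08], 'force': [1.87, -0.17, -3.14], 'torque': [-0.06, -0.6, 0.2]}
```

{"op": "send_rows", "data": {
  "motion": [
    [0, 0, 0, 0, 0, -0.017, -1],
    [0, 0, 0, 0, 0, -0.034, -1],
    [0, 0.0001, 0, 0, 0, -0.05, -1]
  ]
}}

```text
time_s: 16.35
ee_pos: [510.0, -214.7, 127.3]
ee_rot: [180.0, -0.0, 18.1]
force: [2.8, 0.3, -4.0]
gripper_width: 13.4
gripper_force: 40.0
```

```bash
python3 s.py
```

```text
{'time_s': 16.35, 'ee_pos': [510.0, -214.68, 127.34], 'ee_rot': [179.99, -0.0, 18.07], 'force': [2.84, 0.27, -3.99], 'torque': [-0.05, -0.57, 0.13]}
```

{"op": "send_rows", "data": {
  "motion": [
    [0, 0, 0, 0, 0, -0.017, -1],
    [0, 0, 0, 0, 0, -0.034, -1],
    [0, 0.0001, 0, 0, 0, -0.05, -1]
  ]
}}

```text
time_s: 16.73
ee_pos: [510.0, -214.6, 127.3]
ee_rot: [180.0, -0.0, 15.1]
force: [2.3, -0.2, -3.3]
gripper_width: 13.9
gripper_force: 40.0
```

```bash
python3 s.py
```

```text
{'time_s': 16.73, 'ee_pos': [509.99, -214.65, 127.34], 'ee_rot': [179.99, -0.0, 15.07], 'force': [2.27, -0.18, -3.27], 'torque': [-0.14, -0.52, 0.21]}
```

{"op": "send_rows", "data": {
  "motion": [
    [0, 0, 0, 0, 0, -0.017, -1],
    [0, 0, 0, 0, 0, -0.034, -1],
    [0, 0.0001, 0, 0, 0, -0.05, -1]
  ]
}}

```text
time_s: 17.1
ee_pos: [510.0, -214.6, 127.3]
ee_rot: [180.0, -0.0, 12.1]
force: [2.9, -0.3, -2.5]
gripper_width: 13.6
gripper_force: 40.0
```

```bash
python3 s.py
```

```text
{'time_s': 17.1, 'ee_pos': [510.01, -214.57, 127.34], 'ee_rot': [179.99, -0.0, 12.07], 'force': [2.88, -0.3, -2.52], 'torque': [-0.17, -0.52, 0.12]}
```

{"op": "send_rows", "data": {
  "motion": [
    [0, 0, 0, 0, 0, -0.017, -1],
    [0, 0, 0, 0, 0, -0.034, -1],
    [0, 0.0001, 0, 0, 0, -0.05, -1]
  ]
}}

```text
time_s: 17.48
ee_pos: [510.0, -214.5, 127.3]
ee_rot: [180.0, -0.0, 9.1]
force: [1.6, -0.1, -2.4]
gripper_width: 14.2
gripper_force: 40.0
```

```bash
python3 s.py
```

```text
{'time_s': 17.48, 'ee_pos': [509.99, -214.53, 127.34], 'ee_rot': [179.99, -0.0, 9.08], 'force': [1.64, -0.07, -2.37], 'torque': [-0.17, -0.59, 0.16]}
```

{"op": "send_rows", "data": {
  "motion": [
    [0, 0, 0, 0, 0, -0.017, -1],
    [0, 0, 0, 0, 0, -0.034, -1],
    [0, 0.0001, 0, 0, 0, -0.05, -1]
  ]
}}

```text
time_s: 17.85
ee_pos: [510.0, -214.5, 127.3]
ee_rot: [180.0, -0.0, 6.1]
force: [1.8, -1.3, -2.1]
gripper_width: 13.8
gripper_force: 40.0
```

```bash
python3 s.py
```

```text
{'time_s': 17.85, 'ee_pos': [509.96, -214.48, 127.33], 'ee_rot': [179.99, -0.0, 6.07], 'force': [1.75, -1.26, -2.11], 'torque': [-0.1, -0.58, 0.17]}
```

{"op": "send_rows", "data": {
  "motion": [
    [0, 0, 0, 0, 0, -0.017, -1],
    [0, 0, 0, 0, 0, -0.034, -1],
    [0, 0.0001, 0, 0, 0, -0.05, -1]
  ]
}}

```text
time_s: 18.23
ee_pos: [509.9, -214.4, 127.3]
ee_rot: [180.0, 0.0, 3.1]
force: [2.7, -1.5, -2.9]
gripper_width: 13.8
gripper_force: 40.0
```

```bash
python3 s.py
```

```text
{'time_s': 18.23, 'ee_pos': [509.95, -214.42, 127.32], 'ee_rot': [179.98, 0.01, 3.14], 'force': [2.66, -1.51, -2.92], 'torque': [-0.07, -0.56, 0.79]}
```

{"op": "send_rows", "data": {
  "motion": [
    [0, 0, 0, 0, 0, 0.02, -1],
    [0, 0, 0, 0, 0, 0.02, -1],
    [0, 0, 0, 0, 0, 0.02, -1]
  ]
}}

```text
time_s: 18.6
ee_pos: [510.0, -214.4, 127.3]
ee_rot: [180.0, -0.0, 4.3]
force: [2.1, -0.0, -2.8]
gripper_width: 13.7
gripper_force: 40.0
```

```bash
python3 s.py
```

```text
{'time_s': 18.6, 'ee_pos': [509.98, -214.41, 127.33], 'ee_rot': [180.0, -0.0, 4.33], 'force': [2.08, -0.02, -2.83], 'torque': [-0.16, -0.57, 0.28]}
```

{"op": "send_rows", "data": {
  "motion": [
    [0.0002, 0, 0, 0, 0, 0.033, -1],
    [0.0003, 0, 0, 0, 0, 0.033, -1],
    [0.0003, 0, 0, 0, 0, 0.033, -1],
    [0.0003, 0, 0.005, 0, 0, 0.033, -1],
    [0.0003, 0, 0.01, 0, 0, 0.033, -1]
  ]
}}

```text
time_s: 19.23
ee_pos: [509.3, -214.2, 132.2]
ee_rot: [-180.0, 0.1, 6.3]
force: [-0.4, 1.5, -3.7]
gripper_width: 13.9
gripper_force: 40.0
```

```bash
python3 s.py
```

```text
{'time_s': 19.23, 'ee_pos': [509.32, -214.15, 132.2], 'ee_rot': [-179.95, 0.11, 6.32], 'force': [-0.42, 1.48, -3.7], 'torque': [0.07, 0.05, -0.02]}
```

{"op": "send_rows", "data": {
  "motion": [
    [0, 0, 0.005, 0, 0, 0, -1],
    [0, 0, 0.015, 0, 0, 0, -1],
    [0, 0, 0.04, 0, 0, 0, -1],
    [0, 0, 0.08, 0, 0, 0, -1],
    [0, 0, 0.1, 0, 0, 0, -1],
    [0, 0, 0.1, 0, 0, 0, -1],
    [0, 0, 0.1, 0, 0, 0, -1],
    [0, 0, 0.1, 0, 0, 0, -1]
  ]
}}

```text
time_s: 20.23
ee_pos: [509.7, -214.2, 181.6]
ee_rot: [-180.0, 0.1, 6.3]
force: [0.4, -0.1, -2.6]
gripper_width: 13.7
gripper_force: 40.0
```

```bash
python3 - <<'E'
from h import *
f=wrist(); s=f["s"]; print(s["time_s"],s["ee_pos"],s["ee_rot"],s["gripper_force"],s["force"],s["torque"])
a=f["pixels"][100:250,156:356,::-1]; b=eyes.grab_frame("top")["pixels"][180:255,330:430,::-1]
cv2.imwrite("pics/w5.png",np.clip(1.6*np.vstack([cv2.resize(a,(400,300)),cv2.resize(b,(400,300),interpolation=cv2.INTER_CUBIC)]).astype(float),0,255).astype(np.uint8))
E
```

```text
20.225 [ 509.67861663 -214.19067747  181.5677575 ] [-1.79958630e+02  8.10649843e-02  6.31870564e+00] 39.99692380428314 [ 0.38039548 -0.1486574  -2.6246519 ] [0.02099059 0.05031409 0.01808581]
```

View pics/w5.png

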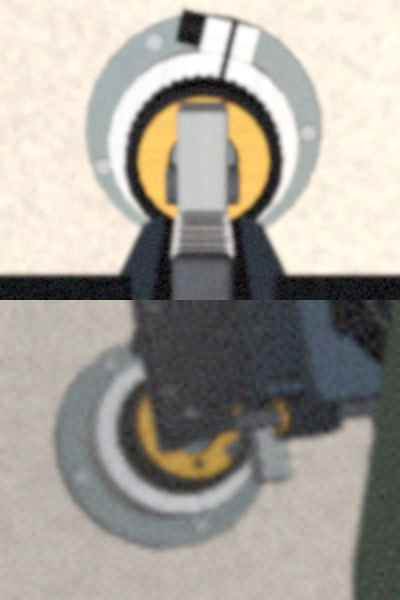

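The ring is home: the torque rose at the stop and the ring held. I'm carrying the spanner back.

{"op": "send_rows", "data": {
  "motion": [
    [0.015, 0.08, 0, 0, 0, 0.02, -1],
    [0.03, 0.19, 0, 0, 0, 0.05, -1],
    [0.048, 0.3, 0, 0, 0, 0.08, -1],
    [0.066, 0.41, 0, 0, 0, 0.11, -1],
    [0.084, 0.52, 0, 0, 0, 0.14, -1],
    [0.102, 0.63, 0, 0, 0, 0.17, -1],
    [0.12, 0.74, 0, 0, 0, 0.2, -1],
    [0.135, 0.85, 0, 0, 0, 0.23, -1],
    [0.145, 0.92, 0, 0, 0, 0.248, -1],
    [0.149, 0.944, 0, 0, 0, 0.248, -1],
    [0.149, 0.944, 0, 0, 0, 0.248, -1],
    [0.149, 0.944, 0, 0, 0, 0.248, -1],
    [0.149, 0.944, 0, 0, 0, 0.248, -1],
    [0.149, 0.944, 0, 0, 0, 0.248, -1],
    [0.149, 0.944, 0, 0, 0, 0.248, -1],
    [0.149, 0.944, 0, 0, 0, 0.248, -1]
  ]
}}

```text
time_s: 22.32
ee_pos: [584.6, 257.5, 182.4]
ee_rot: [180.0, -0.0, 21.2]
force: [1.2, 0.9, -2.6]
gripper_width: 13.6
gripper_force: 40.0
```

```bash
python3 s.py; python3 - <<'E'
from h import *
f=eyes.grab_frame("top"); p=f["pixels"][:,:,::-1]
a=cv2.resize(p[182:248,337:403],None,fx=6.5,fy=6.5,interpolation=cv2.INTER_CUBIC)
b=cv2.resize(wrist()["pixels"][100:250,156:356,::-1],(572,429))
cv2.imwrite("pics/c6.png",np.clip(1.6*np.hstack([a,b])[:,:800].astype(float),0,255).astype(np.uint8))
E
```

```text
{'time_s': 22.32, 'ee_pos': [584.65, 257.48, 182.41], 'ee_rot': [179.99, -0.01, 21.19], 'force': [1.21, 0.86, -2.58], 'torque': [-0.02, -0.07, -0.01]}
```

View pics/c6.png

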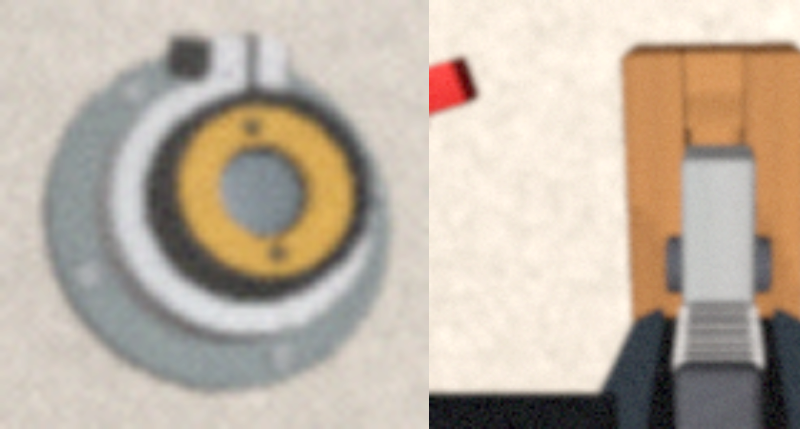

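Left crop: the ring's holes are now at about (253,127) and (277,252). Right crop: the held spanner is aligned over the rest's slot. I'll check the ring angle precisely before placing.

```bash
python3 - <<'E'
from h import *
import pickle
def ang(fs,h):
    p=np.mean([f["pixels"][...,0].astype(float) for f in fs],0); f=fs[0]; H=[]
    for x,y in h:
        u,v=(x+.5)/6.5-.5+337,(y+.5)/6.5-.5+182; i,j=int(round(v)),int(round(u)); w=p[i-3:i+4,j-3:j+4]
        k=np.clip(np.median(w)*.85-w,0,None); yy,xx=np.mgrid[i-3:i+4,j-3:j+4]; H.append(onz(f,(k*xx).sum()/k.sum(),(k*yy).sum()/k.sum(),66))
    d=H[0]-H[1]; return np.mean(H,0),np.linalg.norm(d),np.degrees(np.arctan2(d[1],d[0]))
print(ang([pickle.load(open("top.pkl","rb"))],[(209,158),(323,222)]))
fs=[eyes.grab_frame("top") for _ in range(6)]
print(ang(fs,[(253,127),(277,252)]))
for f in fs: print(ang([f],[(253,127),(277,252)])[2])
E
```

```text
(array([ 509.3228819 , -214.35251436,   66.        ]), np.float64(39.95336621790038), np.float64(56.96640713448306))
(array([ 513.4102607 , -213.75743595,   66.        ]), np.float64(40.392597265176526), np.float64(4.519284434382691))
4.3673897690270485
4.598730960534913
4.448517316316051
4.626897817742053
4.2356920945700685
4.468334835033862
```

{"op": "send_rows", "data": {
  "motion": [
    [0, 0, -0.04, 0, 0, 0, -1],
    [0, 0, -0.08, 0, 0, 0, -1],
    [0, 0, -0.11, 0, 0, 0, -1],
    [0, 0, -0.13, 0, 0, 0, -1],
    [0, 0, -0.15, 0, 0, 0, -1],
    [0, 0, -0.17, 0, 0, 0, -1],
    [0, 0, -0.18, 0, 0, 0, -1],
    [0, 0, -0.19, 0, 0, 0, -1],
    [0, 0, -0.2, 0, 0, 0, -1],
    [0, 0, -0.205, 0, 0, 0, -1],
    [0, 0, -0.205, 0, 0, 0, -1],
    [0, 0, -0.205, 0, 0, 0, -1],
    [0, 0, -0.205, 0, 0, 0, -1]
  ]
}}

```text
time_s: 24.35
ee_pos: [584.8, 257.7, 80.1]
ee_rot: [180.0, -0.0, 21.2]
force: [-0.2, 0.7, -2.2]
gripper_width: 13.8
gripper_force: 40.0
```

{"op": "send_rows", "data": {
  "motion": [
    [0, 0, -0.003, 0, 0, 0, -1],
    [0, 0, -0.006, 0, 0, 0, -1],
    [0, 0, -0.009, 0, 0, 0, -1],
    [0, 0, -0.011, 0, 0, 0, -1],
    [0, 0, -0.011, 0, 0, 0, -1],
    [0, 0, -0.011, 0, 0, 0, -1]
  ]
}}

```text
time_s: 25.1
ee_pos: [584.7, 257.6, 74.4]
ee_rot: [180.0, -0.0, 21.2]
force: [0.1, 0.3, -2.7]
gripper_width: 13.6
gripper_force: 40.0
```

Force is free all the way down, so I'll release slowly and rise.

{"op": "send_rows", "data": {
  "motion": [
    [0, 0, 0, 0, 0, 0, -0.5],
    [0, 0, 0, 0, 0, 0, 0],
    [0, 0, 0, 0, 0, 0, 0.5],
    [0, 0, 0, 0, 0, 0, 1],
    [0, 0, 0, 0, 0, 0, 1],
    [0, 0, 0, 0, 0, 0, 1],
    [0, 0, 0, 0, 0, 0, 1]
  ]
}}

```text
time_s: 25.98
ee_pos: [584.6, 257.6, 74.3]
ee_rot: [180.0, -0.0, 21.2]
force: [-1.1, 0.1, -0.9]
gripper_width: 80.1
gripper_force: 0.0
```

{"op": "send_rows", "data": {
  "motion": [
    [0, 0, 0.03, 0, 0, 0, 1],
    [0, 0, 0.1, 0, 0, 0, 1],
    [0, 0, 0.2, 0, 0, 0, 1],
    [0, 0, 0.2, 0, 0, 0, 1],
    [0, 0, 0.2, 0, 0, 0, 1],
    [0, 0, 0.2, 0, 0, 0, 1],
    [0, 0, 0.2, 0, 0, 0, 1]
  ]
}}

```text
time_s: 26.85
ee_pos: [584.1, 257.4, 173.1]
ee_rot: [180.0, 0.1, 21.2]
force: [-0.1, -0.0, 0.6]
gripper_width: 91.1
gripper_force: 0.0
```

```bash
python3 s.py; python3 - <<'E'
from h import *
import pickle
f=wrist(); pickle.dump(f,open("w7.pkl","wb"))
cv2.imwrite("pics/w7.png",np.clip(1.6*cv2.resize(f["pixels"][:,:,::-1],(800,600),interpolation=cv2.INTER_CUBIC).astype(float),0,255).astype(np.uint8))
E
```

```text
{'time_s': 26.85, 'ee_pos': [584.08, 257.39, 173.13], 'ee_rot': [179.99, 0.14, 21.2], 'force': [-0.07, -0.05, 0.57], 'torque': [-0.03, 0.01, -0.02]}
```

View pics/w7.png

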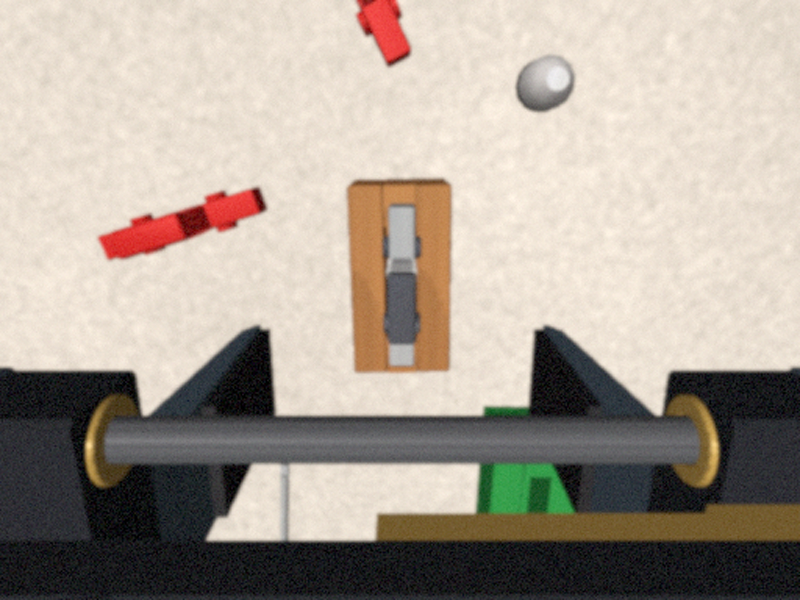

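The spanner stands in its slot, with the bar spanning v 206 to 366 and centred. Now a last look at the ring angle with the wrist camera.

{"op": "send_rows", "data": {
  "motion": [
    [-0.018, -0.11, 0, 0, 0, 0, 1],
    [-0.036, -0.23, 0, 0, 0, 0, 1],
    [-0.054, -0.35, 0, 0, 0, 0, 1],
    [-0.072, -0.47, 0, 0, 0, 0, 1],
    [-0.09, -0.59, 0, 0, 0, 0, 1],
    [-0.108, -0.71, -0.01, 0, 0, 0, 1],
    [-0.13, -0.83, -0.03, 0, 0, 0, 1],
    [-0.149, -0.943, -0.048, 0, 0, 0, 1],
    [-0.149, -0.943, -0.048, 0, 0, 0, 1],
    [-0.149, -0.943, -0.048, 0, 0, 0, 1],
    [-0.149, -0.943, -0.048, 0, 0, 0, 1],
    [-0.149, -0.943, -0.048, 0, 0, 0, 1]
  ]
}}

```text
time_s: 28.4
ee_pos: [510.5, -212.7, 150.6]
ee_rot: [180.0, -0.0, 21.3]
force: [-0.2, 0.3, 0.2]
gripper_width: 91.4
gripper_force: 0.0
```

```bash
python3 - <<'E'
from h import *
fs=[wrist() for _ in range(4)]; f=fs[-1]; print(f["s"]["time_s"],f["s"]["ee_pos"],f["s"]["ee_rot"])
p=np.mean([g["pixels"][...,0].astype(float) for g in fs],0)
for th0 in (0,7,12):
  H=[]
  for sg in (1,-1):
    X=np.array([510.6+sg*22*np.cos(np.radians(th0)),-213.8+sg*22*np.sin(np.radians(th0)),66])
    c=f["R"]@X+f["t"]; u,v=f["fx"]*c[0]/c[2]+f["cx"],f["fy"]*c[1]/c[2]+f["cy"]; i,j=int(round(v)),int(round(u))
    w=p[i-6:i+7,j-6:j+7]; yy,xx=np.mgrid[i-6:i+7,j-6:j+7]
    k=np.clip(np.median(w)*.8-w,0,None); k[np.hypot(yy-i,xx-j)>6]=0
    H.append(onz(f,(k*xx).sum()/k.sum(),(k*yy).sum()/k.sum(),66))
  d=H[0]-H[1]; print(th0,np.mean(H,0).round(1),np.linalg.norm(d),np.degrees(np.arctan2(d[1],d[0])))
E
```

```text
28.55 [ 510.38445537 -213.18569897  150.52829652] [ 1.79981846e+02 -1.52374667e-02  2.12705517e+01]
0 [ 510.7 -214.    66. ] 43.88963507141266 6.712170111174966
7 [ 510.7 -213.9   66. ] 43.76316843720983 7.162746211552153
12 [ 510.7 -213.9   66. ] 43.75592415385822 7.243034572747912
```

The hole line is at 7.1°. That matches the tool angle at the stop (4.4°) plus the 2.6° of pin play, so the ring stayed home.

```bash
python3 -c "
from workcell import env
print(env.job_done())"
```

```text
the job is handed in; nothing more can be done
None
```

The ring is turned home against its stop and the spanner stands released in its wooden rest; I handed the job in at about 29 s, but the twist briefly reached 0.79 N m at the stop, over the 0.5 N m guidance.

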